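# Clamp the saline bottle on the swirl mixer

### The job

Lift the blue-capped bottle out of the grey bin, leaving the other two bottles standing in the bin, and stand it gently on the mixer's stage in the gap between the blue V-block and the jaw. Then turn the black clamp knob clockwise until the jaw grips the bottle and the knob's clutch slips by at least one click, about 15 degrees, and let go with the bottle upright and held in the clamp.

Things in the scene. Friction and masses are not known exactly. Their poses are not given: they have to be found in the camera images.
- saline_mid (a point): centre, half-way up, of the target: white round bottle with a blue screw cap, 123 mm tall, about 0.2 kg, standing in the bin between or beside two others. Body 49 mm diameter up to about 90 mm above its base, then shoulder and cap of 25 mm. The point lies 61.5 mm above the base; z is the bottle's axis, up. Grip the body at up to 80 mm above the base
- saline_bottle: the same blue-capped bottle; origin at the centre of its base, z up its axis
- buffer_mid (a point): bystander: centre, half-way up, of the white bottle with a green cap, 45 mm diameter, 106 mm tall; z is its axis, upwards. Stays standing in the bin
- stain_mid (a point): bystander: centre, half-way up, of the violet bottle with a red cap, 38 mm diameter, 84 mm tall; z is its axis, upwards. Stays standing in the bin
- bin: grey open bin fixed to the worktop, 268 mm along its own x, 133 mm along its own y, walls 60 mm high and 4 mm thick, floor 4 mm thick; origin at the centre of its underside. The three bottles stand in one row along its x, in any order, about 85 mm apart, so about 40 mm is free beside each bottle along the bin's y
- nest (a point): point on top of the mixer's stage, 58 mm above the worktop, where the bottle's axis stands when pressed home in the V-block; axes as the mixer's. With the jaw as at the start, the bottle has 7 to 10 mm of play from this point towards +x (10 mm less 12 mm per rad of clamp_screw); it may be set down anywhere in that play, the jaw then slides it home. The gap is open to the sides (y)
- clamp_jaw: the steel and rubber jaw that slides along the mixer's -x towards the V-block as the knob is turned clockwise, 12 mm per radian; axes as the mixer's
- knob_grip (a point): point on the axis of the black round fluted clamp knob, 43 mm diameter and 36 mm tall, at the middle of its height, 142 mm above the worktop; 112 mm on the +x side of the nest point. Axis vertical; the top of the grey tower under the knob is 29 mm below this point. The knob can be gripped across its diameter in any direction
- clamp_screw (a joint): angle of the clamp's screw under the knob, rad, 0 = jaw fully open, growing clockwise seen from above; starts at 0 to 0.25; the jaw grips the bottle pressed home at about 0.83; end stop at 1.6. It stays where it is left; turning takes 0.06 N m
- clamp_knob (a joint): slip of the knob's clutch, rad: turn of the knob relative to the screw, 0 at the start, growing clockwise. Stays 0 while the screw turns freely, grows only once the jaw is tight (clutch torque 0.16 N m, then about 8 N on the bottle). One click is 0.2 rad. Turned anticlockwise, the knob opens the jaw
- mixer: fixed swirl mixer, white base 240 mm along x, 110 mm along y, origin under its centre. On its stage, 58 mm up, from -x to +x: blue V-block (45 mm high, 120 degrees, opening to +x, touching the bottle 21 mm before its axis), gap with the nest 50 mm on the -x side of the origin, steel jaw (top 48 mm above the stage, 44 mm wide), grey tower with the knob 62 mm on the +x side
Not all that is in view belongs to the job. What is shaped like the saline_bottle but orange or yellow is not meant.

How it is judged (in metres and radians):
On the way, in this order (a step that is already met when the one before it is completed fails the run):
1. the blue-capped bottle has been lifted clear of the bin (z of saline_bottle in the frame of bin above 0.062 m), for 0.1 s.
2. the bottle stands upright on the stage between V-block and jaw, let go (horizontal distance between saline_bottle and nest below 0.016 m and z of saline_bottle in the frame of nest below 0.004 m and angle between saline_mid's own z axis and vertical below 0.1 rad and contact force between saline_bottle and the fingers below 0.1 N and value of joint clamp_knob below 0.1 rad), for 0.2 s.
3. the knob's clutch has slipped with the jaw tight on the bottle (value of joint clamp_knob above 0.2 rad and contact force between clamp_jaw and saline_bottle above 2 N), for 0.1 s.
At the end, for the whole second after the job is handed in: Blue-capped bottle upright (0.08 rad), at rest on the stage, axis within 6 mm of the nest point, base within 5 mm of the stage, jaw pressing it with over 1.5 N; clutch slipped 0.2 rad or more; green- and red-capped bottles upright (0.15 rad) in the bin (horizontal distance between saline_bottle and nest below 0.006 m and z of saline_bottle in the frame of nest below 0.005 m and angle between saline_mid's own z axis and vertical below 0.08 rad and linear speed of saline_bottle below 0.02 m/s and contact force between clamp_jaw and saline_bottle above 1.5 N and value of joint clamp_knob above 0.2 rad and angle between each of buffer_mid, stain_mid's own z axis and vertical below 0.15 rad and z of buffer_mid in the frame of bin below 0.065 m and z of stain_mid in the frame of bin below 0.055 m and horizontal distance between each of buffer_mid, stain_mid and bin below 0.13 m); the robot touches nothing.
It fails at once if another bottle in the bin is lifted out or tipped over (angle between any of buffer_mid, stain_mid's own z axis and vertical above 0.5 rad or z of buffer_mid in the frame of bin above 0.1 m or z of stain_mid in the frame of bin above 0.09 m).
It fails at once if the bottle is dropped or rammed onto the stage (over 45 N) (contact force between saline_bottle and mixer above 45 N).
It also fails if it takes over 61 s, if anything falls off the work surface, if the arm or the gripper's body presses on something with over 40 N, if the wrist force passes 120 N, or if a joint passes its speed limit or range.

### The arm

A 7-joint arm with a two-finger parallel gripper is mounted at the origin on a cart in front of the work surface, level with it; the furniture and walls round the work are solid. World frame = base frame: x ahead of the robot, y to its left, z up, the work surface at z = 0. Lengths are in mm, angles in rad, forces in N, time in s.
With the tool pointing down it reaches from about 425 to 950 mm from the base axis. Payload 16.7 kg.
Tool frame: the origin (TCP) lies at the centre of the arm's flange, where the gripper is bolted on; the fingertips stand 199 mm ahead of it and the grasp point (between the pads) lies 180 mm ahead of it; z points along the fingers, y is the line along which they close (so a half turn about z gives the same grasp; the last joint's range is limited). The gripper opens to 94 mm and grips with 3 to 60 N. Pads are 16 mm wide; open, the fingers measure 119 mm over their backs; the gripper's body (75 mm by 177 mm) begins 78 mm behind the grasp point.
Start: joints at [1.089, 0.426, 0.074, 1.606, -0.034, 1.111, -0.067], TCP at [220.482, -637.946, 404.667] pointing down, gripper open.
Joint ranges: [-2.85, 2.85], [-0.5, 2.14], [-1.23, 1.37], [0.21, 2.46], [-1.02, 4.16], [0.16, 2.05], [-2.73, 2.73]. Speed limits (rad/s): [1.89, 1.89, 2.39, 2.39, 3.01, 3.01, 3.01].

### API

Orientations are given as [roll, pitch, yaw] about the fixed x, y, z axes, in that order (R = Rz(yaw) Ry(pitch) Rx(roll)).
In Python, from plant import readout, eyes, sign_off gives the robot as it stands.
- The arm moves only by the tool carry_out, never from a script. Its argument "moves" is a list of rows, each an object of numbers: "dx", "dy", "dz": the shift along the tool's x, y, z in cm; "ax", "ay", "az": the turn, a rotation vector about the tool's x, y, z in degrees; "grip": the opening, from -1 (shut) to 1 (fully open). In form: [{"dx": .., "dy": .., "dz": .., "ax": .., "ay": .., "az": .., "grip": ..}, ...]. A call has 1 to 20 rows; each row shifts and turns the commanded pose from where the row before left it, along the tool's axes as they then stand; what a row does not reach is not made up. A row lasts 1/8 s, in which the tool goes at most 62.5 mm and 10.7 degrees, less where a joint would pass 70% of its speed; a pose out of reach is approached as far as the arm can. A call with a gripper value outside its range is refused whole. The fingers move at their own pace and stop on an object; "force" is the grip in N (left out, the last holds). Time passes only in rows, so rows that do not move let the fingers close. It gives the time, the measured TCP pose, the force, the opening and the grip force at its end, in the units of the state.
- readout.get_obs(): the state, without advancing time (a new reading comes with each control period).
- eyes.read_camera(name): name is "scene" or "top"; returns a dict with "frame" (420x560x3 uint8, red, green, blue), "z_map" (420x560 float32, mm along the optical axis (not along the pixel's ray), 0 where there is no reading), "K" (3x3 intrinsics, pixels), "world_from_camera" (4x4, takes a point from camera to world coordinates). Camera axes: x right, y down, z forward; pixel columns grow to the right and rows downward; lengths in mm; the calibration is good to about 2 mm. A picture is of the moment at which its call begins.
- sign_off(): hands the job in; it is judged then, once.
The state is a dict: "clock": time; "qpos": joint angles; "qvel": joint speeds; "joint_efforts": joint torques, N m; "ee_pos": TCP position; "eef_rot": TCP orientation; "force": force on the tool from outside, world axes, zero at the start; "wrist_torque": the same for the moment, N m; "width": opening from 0.0 (shut) to 1.0 (fully open); "gripper_force": force on a finger pad.
Only numpy, scipy, OpenCV 4.12 (cv2) and the standard library are available. Lean on these libraries where they do the work, as an engineer would, in place of code of your own. Each camera call takes 0.05 s, during which the arm holds its last target. There are 200 camera calls.

## Working session

There is one attempt and no reset: what is moved stays moved. The work goes in short steps, Python scripts to look and compute and a tool call to move; the robot and the scene stay as the last step left them, time stands still between calls to the robot, and variables do not carry over. Pictures are saved under pics/ and viewed, at most 10 in all, crops included, and the job is handed in when it is done.

Besides the shell and the picture viewer there is one more tool, called after "Request:" by a JSON object that holds its "method" and its "body". carry_out: Moves the arm, as the interface text tells. Its arguments: {"type":"object","properties":{"moves":{"type":"array","items":{"type":"object","properties":{"dx":{"type":"number"},"dy":{"type":"number"},"dz":{"type":"number"},"ax":{"type":"number"},"ay":{"type":"number"},"az":{"type":"number"},"grip":{"type":"number"}}}},"force":{"type":"number"}},"required":["moves"]}

```bash
mkdir -p pics && cat > h.py <<'E'
import numpy as np, cv2
from plant import readout, eyes, sign_off
def save(im,n): cv2.imwrite('pics/'+n,cv2.cvtColor(im,cv2.COLOR_RGB2BGR))
def cloud(c):
    z=c['z_map'].astype(float);K=c['K'];v,u=np.mgrid[:z.shape[0],:z.shape[1]]
    P=np.stack([(u-K[0,2])*z/K[0,0],(v-K[1,2])*z/K[1,1],z],-1)
    T=c['world_from_camera'];W=P@T[:3,:3].T+T[:3,3];W[z<=0]=np.nan
    return W
E
python3 - <<'E'
from h import *
a=eyes.read_camera('scene');b=eyes.read_camera('top')
np.savez('c0.npz',sf=a['frame'],sw=cloud(a),tf=b['frame'],tw=cloud(b),tT=b['world_from_camera'],tK=b['K'],sT=a['world_from_camera'],sK=a['K'])
save(a['frame'],'s0.png');save(b['frame'],'t0.png')
print(readout.get_obs());print(a['world_from_camera'],b['world_from_camera'],b['K'])
E
```

```text
{'clock': 0.1, 'qpos': array([ 1.08849509,  0.42661165,  0.07383911,  1.60649102, -0.03407077,
        1.11085714, -0.06710437]), 'qvel': array([ 0.00017151, -0.00114583, -0.00097998, -0.00333676, -0.0005184 ,
       -0.00124212,  0.00063329]), 'joint_efforts': array([ 7.80777773e-03, -9.37471819e+01,  3.67577948e+00, -4.55044127e+01,
       -4.88311623e-02,  1.66622194e-02,  6.03837475e-05]), 'ee_pos': array([ 220.45577104, -637.81032247,  404.10663742]), 'eef_rot': array([-3.14048780e+00,  9.28933549e-05,  3.32792529e-01]), 'force': array([-0.19189588, -0.38138705, -0.6451094 ]), 'wrist_torque': array([-0.02493853,  0.01025589,  0.01520009]), 'gripper_force': 0.0, 'width': 1.0022626355069382}
[[-7.12551624e-01 -4.39200068e-01  5.47150330e-01  5.40105133e+01]
 [-7.01593645e-01  4.39307953e-01 -5.61048019e-01  3.33523526e+02]
 [ 6.04483659e-03 -7.83652871e-01 -6.21169572e-01  6.87571914e+02]
 [ 0.00000000e+00  0.00000000e+00  0.00000000e+00  1.00000000e+00]] [[-2.41881355e-02 -9.81809283e-01  1.88322772e-01  3.84604321e+02]
 [-9.99621875e-01  2.62174263e-02  8.29173840e-03 -2.20307651e+02]
 [-1.30782441e-02 -1.88051001e-01 -9.82072187e-01  1.12679259e+03]
 [ 0.00000000e+00  0.00000000e+00  0.00000000e+00  1.00000000e+00]] [[487.22965256   0.         282.31502795]
 [  0.         487.22965256 212.84149355]
 [  0.           0.           1.        ]]
```

View pics/s0.png

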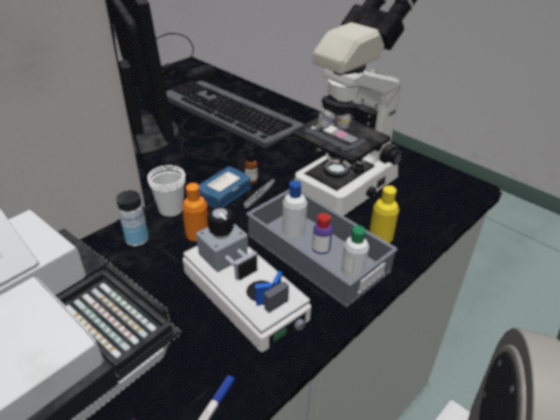

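View pics/t0.png

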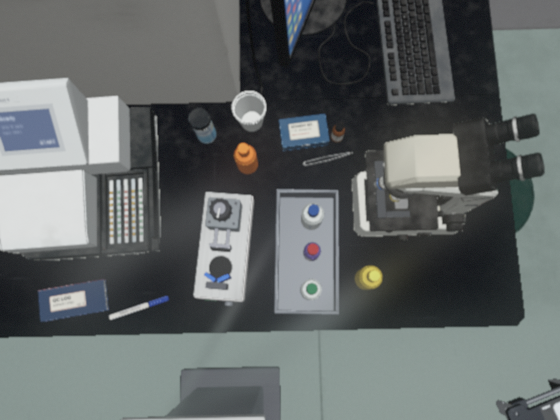

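Top view: candidates shaped like the target are blue-capped white (313,214), orange (245,157) and yellow (369,278). Only the first, standing in the bin, has a blue cap. The mixer is at about (222,247), with its knob at (221,209) and the V-block at (218,277).

```bash
cat > m.py <<'E'
from h import *
d=np.load('c0.npz')
def ray(T,K,u,v,z):
    r=T[:3,:3]@np.linalg.solve(K,[u,v,1]);o=T[:3,3];return o+r*(z-o[2])/r[2]
for n in 'ts':
    f=d[n+'f'];W=d[n+'w'];T=d[n+'T'];K=d[n+'K']
    hsv=cv2.cvtColor(f,cv2.COLOR_RGB2HSV);H,S,V=[hsv[...,i].astype(int) for i in range(3)]
    x,y,z=W[...,0],W[...,1],W[...,2]
    def rep(name,m,zt=None):
        nn,l,s,c=cv2.connectedComponentsWithStats(m.astype('uint8'))
        for i in range(1,nn):
            if s[i,4]>25:
                p=W[l==i];print(n,name,c[i].round(1),s[i,4],np.nanmedian(p,0).round(0),'zmax',np.nanpercentile(p[:,2],98).round(0), ray(T,K,*c[i],zt).round(1) if zt else '')
    rep('blue',(H>105)&(H<125)&(S>150)&(V>60)&(z>40),127)
    rep('red',((H<8)|(H>170))&(S>130)&(z>50)&(z<120),88)
    rep('green',(H>60)&(H<90)&(S>100)&(z>60),110)
    # rect fits from top
    if n=='t':
        for nm,m in [('binrim',(z>50)&(z<66)&(S<80)),('mixertop',(z>30)&(z<80)&(V>130)&(S<60)),('mixall',(z>25)&(y>-110)&(y<60)&(x>330)&(x<640))]:
            nn,l,s,c=cv2.connectedComponentsWithStats(m.astype('uint8'))
            for i in range(1,nn):
                if s[i,4]>300:
                    p=W[l==i][:,:2].astype(np.float32);r=cv2.minAreaRect(p);print(nm,c[i].round(),s[i,4],r, np.nanmedian(W[l==i][:,2]))
        m=(z>154)&(z<170)&(y>-110)&(y<60)&(x<640)
        p=W[m];print('knobtop',m.sum(),p.mean(0),p.min(0),p.max(0))
        m=(z>92)&(z<120)&(y>-110)&(y<60)&(x<640);p=W[m];print('tower/jaw',m.sum(),cv2.minAreaRect(p[:,:2].astype(np.float32)))
        m=(z>98)&(z<112)&(y>-110)&(y<60)&(x<500)
        save(cv2.resize(f[170:320,180:350],None,fx=3.5,fy=3.5,interpolation=cv2.INTER_CUBIC),'crop0.png')
E
python3 m.py
```

```text
t blue [305.2   5.7] 63 [1030. -273.  158.] zmax 190.0 [1054.1 -275.6  127. ]
t red [312.5 248.6] 76 [ 504. -274.   89.] zmax 92.0 [ 504.3 -274.2   88. ]
t green [311.2 288.5] 56 [ 419. -267.  111.] zmax 115.0 [ 419.2 -267.5  110. ]
binrim [160.  92.] 457 ((887.1361694335938, 71.13069152832031), (8.015937805175781, 363.0378723144531), 0.6487305164337158) 58.38489885892318
binrim [363. 201.] 469 ((614.8440551757812, -392.53619384765625), (21.915237426757812, 136.47738647460938), 89.84718322753906) 53.17813741101895
binrim [125. 211.] 2811 ((605.5838623046875, 140.7217559814453), (168.3106689453125, 85.76289367675781), 2.754777431488037) 57.0192282180185
binrim [308. 249.] 1273 ((505.962890625, -262.3409423828125), (138.94647216796875, 274.1982116699219), 87.31913757324219) 61.155037882022725
binrim [223. 254.] 3121 ((523.2066650390625, -78.6018295288086), (105.96098327636719, 232.68348693847656), 83.92266845703125) 59.44808927758049
mixertop [246. 103.] 326 ((847.2017211914062, -137.9738311767578), (40.723907470703125, 69.9612808227539), 11.87807559967041) 61.00517940724251
mixertop [
[... 570 characters left out ...]
ixall [218. 250.] 4025 ((515.014892578125, -62.65567398071289), (94.82586669921875, 249.4355010986328), 89.76861572265625) 61.101493836491954
knobtop 351 [583.79892313 -85.25184582 159.2230285 ] [ 562.71968843 -106.23589318  154.09756167] [604.68069636 -62.77614596 165.86464438]
tower/jaw 868 ((521.5692138671875, -76.75194549560547), (62.51611328125, 192.5948486328125), 87.19456481933594)
s blue [294.7 188.2] 130 [ 579. -268.  123.] zmax 129.0 [ 573.5 -261.7  127. ]
s blue [264.2 288.4] 274 [450. -51.  98.] zmax 105.0 [428.2 -34.3 127. ]
s red [323.3 220.2] 144 [ 502. -266.   87.] zmax 90.0 [ 499.7 -264.2   88. ]
s green [357.9 233.4] 175 [ 418. -260.  108.] zmax 112.0 [ 415.5 -257.1  110. ]
```

View pics/crop0.png

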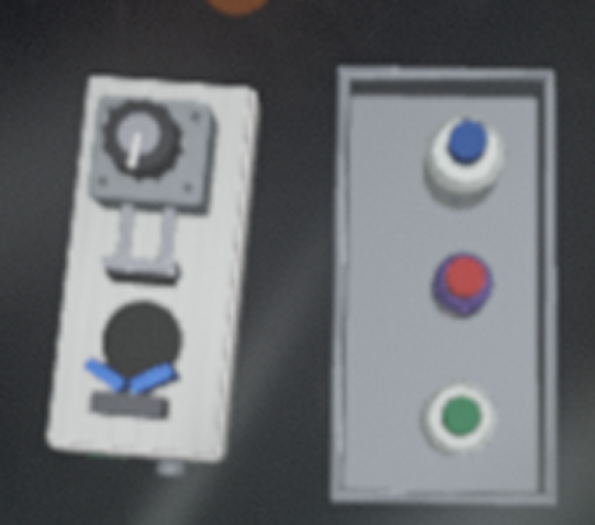

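The crop shows the blue-capped white bottle at (466,142), the red at (465,277) and the green at (461,417). The knob is at (140,137), the jaw at (141,270) and a dark disc near the nest at (142,338).

```bash
cat > m2.py <<'E'
from h import *
d=np.load('c0.npz');f=d['tf'];W=d['tw'];T=d['tT'];K=d['tK']
def ray(u,v,z):
    r=T[:3,:3]@np.linalg.solve(K,[u,v,1]);o=T[:3,3];return o+r*(z-o[2])/r[2]
x,y,z=[W[...,i] for i in range(3)]
hsv=cv2.cvtColor(f,cv2.COLOR_RGB2HSV).astype(int);H,S,V=[hsv[...,i] for i in range(3)]
def disc(nm,m,zt):
    v,u=np.nonzero(m);(c,r)=cv2.minEnclosingCircle(np.stack([u,v],1).astype(np.float32))
    print(nm,m.sum(),'mean',ray(u.mean(),v.mean(),zt).round(1),'enc',ray(*c,zt).round(1),'r',r*zt*0+r)
bin_=(x>350)&(x<640)&(y<-200)&(y>-330); mx=(x>380)&(x<640)&(y<-20)&(y>-140)
disc('bluecap',bin_&(z>120)&(x>545),127)
disc('blueshoulder+cap',bin_&(z>88)&(x>545)&(V>100)&(S<60),96)
disc('redcap',bin_&(z>82)&(x>470)&(x<540),88)
disc('greencap',bin_&(z>104)&(x<460),110)
disc('knob',mx&(z>155),160)
disc('bluevee',mx&(H>100)&(H<125)&(S>120),103)
disc('disc',mx&(V<70)&(z<68)&(z>50)&(x<530)&(x>420)&(S<120),58)
m=mx&(z>96)&(z<120)&(x<560)&(x>490);p=W[m];print('jaw',p.mean(0).round(1),p.min(0).round(1),p.max(0).round(1))
def edge(pts):  # crop px
    return [ray(180+a/3.5,170+b/3.5,58).round(1) for a,b in pts]
# long edges of white base in image rows
for r in (205,225,245,265,285,295):
    w=(V[r,185:262]>150)&(S[r,185:262]<60); u=np.nonzero(w)[0]+185
    print(r,ray(u.min()-.5,r,58).round(1)[:2],ray(u.max()+.5,r,58).round(1)[:2])
E
python3 m2.py
```

```text
bluecap 113 mean [ 581.9 -277.   127. ] enc [ 581.7 -277.2  127. ] r 6.041623115539551
blueshoulder+cap 187 mean [ 578.5 -276.2   96. ] enc [ 580.4 -276.4   96. ] r 10.426523208618164
redcap 105 mean [ 504.7 -274.7   88. ] enc [ 504.4 -274.2   88. ] r 5.700977325439453
greencap 109 mean [ 420.2 -268.6  110. ] enc [ 420.1 -268.8  110. ] r 5.950107574462891
knob 343 mean [583.7 -85.2 160. ] enc [583.8 -85.4 160. ] r 11.014432907104492
bluevee 95 mean [447.3 -74.  103. ] enc [451.2 -71.8 103. ] r 12.093486785888672
disc 48 mean [471.3 -59.5  58. ] enc [472.4 -70.7  58. ] r 9.658407211303711
jaw [535.2 -83.3 108.7] [ 504.6 -117.2   96.1] [559.8 -47.3 119.5]
205 [612.2 -34.8] [ 609.2 -144.9]
225 [566.8 -30.6] [ 563.9 -139.8]
245 [522.1 -26.5] [ 519.3 -134.9]
265 [478.1 -20.3] [ 475.3 -130. ]
285 [434.8 -16.3] [ 432.1 -125.2]
295 [413.3 -14.3] [ 410.7 -122.8]
```

```bash
python3 - <<'E'
from h import *
d=np.load('c0.npz')
for n in 'ts':
    W=d[n+'w'].reshape(-1,3)
    m=(W[:,0]>480)&(W[:,0]<700)&(W[:,1]<-335)&(W[:,1]>-480)
    p=W[m]
    for z0 in (60,120,200,300): 
        q=p[p[:,2]>z0]; print(n,z0,len(q),np.percentile(q,[1,99],axis=0).round() if len(q) else '')
E
```

```text
t 60 5995 [[ 532. -479.  147.]
 [ 693. -388.  376.]]
t 120 5963 [[ 532. -479.  149.]
 [ 693. -388.  376.]]
t 200 3689 [[ 576. -479.  210.]
 [ 651. -389.  376.]]
t 300 3203 [[ 576. -479.  324.]
 [ 651. -389.  376.]]
s 60 6853 [[ 532. -478.   61.]
 [ 692. -385.  374.]]
s 120 6216 [[ 532. -478.  144.]
 [ 693. -385.  374.]]
s 200 4095 [[ 576. -478.  204.]
 [ 649. -385.  374.]]
s 300 2386 [[ 575. -478.  301.]
 [ 650. -385.  374.]]
```

Request:
{"method": "carry_out", "body": {"moves": [{"az": 7.3,"grip": 0.6},{"az": 7.3,"grip": 0.6},{"az": 7.3,"grip": 0.6},{"dx": 2.0,"dy": -4.1},{"dx": 2.0,"dy": -4.1},{"dx": 2.0,"dy": -4.1},{"dx": 2.0,"dy": -4.1},{"dx": 2.0,"dy": -4.1},{"dx": 2.0,"dy": -4.1},{"dx": 2.0,"dy": -4.1},{"dx": 2.0,"dy": -4.1},{"dx": 2.0,"dy": -4.1},{},{}]}}

```text
invalid input at $.moves[0]: expected keys dx, dy, dz, ax, ay, az, grip
```

Request:
{"method": "carry_out", "body": {"moves": [{"dx": 0,"dy": 0,"dz": 0,"ax": 0,"ay": 0,"az": 7.3,"grip": 0.6},{"dx": 0,"dy": 0,"dz": 0,"ax": 0,"ay": 0,"az": 7.3,"grip": 0.6},{"dx": 0,"dy": 0,"dz": 0,"ax": 0,"ay": 0,"az": 7.3,"grip": 0.6},{"dx": 2,"dy": -4.1,"dz": 0,"ax": 0,"ay": 0,"az": 0,"grip": 0.6},{"dx": 2,"dy": -4.1,"dz": 0,"ax": 0,"ay": 0,"az": 0,"grip": 0.6},{"dx": 2,"dy": -4.1,"dz": 0,"ax": 0,"ay": 0,"az": 0,"grip": 0.6},{"dx": 2,"dy": -4.1,"dz": 0,"ax": 0,"ay": 0,"az": 0,"grip": 0.6},{"dx": 2,"dy": -4.1,"dz": 0,"ax": 0,"ay": 0,"az": 0,"grip": 0.6},{"dx": 2,"dy": -4.1,"dz": 0,"ax": 0,"ay": 0,"az": 0,"grip": 0.6},{"dx": 2,"dy": -4.1,"dz": 0,"ax": 0,"ay": 0,"az": 0,"grip": 0.6},{"dx": 2,"dy": -4.1,"dz": 0,"ax": 0,"ay": 0,"az": 0,"grip": 0.6},{"dx": 2,"dy": -4.1,"dz": 0,"ax": 0,"ay": 0,"az": 0,"grip": 0.6},{"dx": 0,"dy": 0,"dz": 0,"ax": 0,"ay": 0,"az": 0,"grip": 0.6},{"dx": 0,"dy": 0,"dz": 0,"ax": 0,"ay": 0,"az": 0,"grip": 0.6}]}}

```text
clock: 1.85
ee_pos: [418.2, -278.7, 404.6]
eef_rot: [3.142, 0.0, -0.049]
force: [-0.6, -0.4, -0.2]
width: 0.801
gripper_force: 0.0
```

Request:
{"method": "carry_out", "body": {"moves": [{"dx": 3.25,"dy": -0.2,"dz": 0,"ax": 0,"ay": 0,"az": 0,"grip": 0.6},{"dx": 3.25,"dy": -0.2,"dz": 0,"ax": 0,"ay": 0,"az": 0,"grip": 0.6},{"dx": 3.25,"dy": -0.2,"dz": 0,"ax": 0,"ay": 0,"az": 0,"grip": 0.6},{"dx": 3.25,"dy": -0.2,"dz": 0,"ax": 0,"ay": 0,"az": 0,"grip": 0.6},{"dx": 3.25,"dy": -0.2,"dz": 0,"ax": 0,"ay": 0,"az": 0,"grip": 0.6},{"dx": 0,"dy": 0,"dz": 3,"ax": 0,"ay": 0,"az": 0,"grip": 0.6},{"dx": 0,"dy": 0,"dz": 3,"ax": 0,"ay": 0,"az": 0,"grip": 0.6},{"dx": 0,"dy": 0,"dz": 0,"ax": 0,"ay": 0,"az": 0,"grip": 0.6},{"dx": 0,"dy": 0,"dz": 0,"ax": 0,"ay": 0,"az": 0,"grip": 0.6}]}}

```text
clock: 2.98
ee_pos: [581.3, -277.3, 345.7]
eef_rot: [3.141, -0.001, -0.051]
force: [-0.4, 0.2, 1.1]
width: 0.801
gripper_force: 0.0
```

```bash
python3 - <<'E'
from h import *
a=eyes.read_camera('scene')
save(cv2.resize(a['frame'][60:320,180:440],None,fx=2.2,fy=2.2,interpolation=cv2.INTER_CUBIC),'s1.png')
E
```

```text
(no output)
```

View pics/s1.png

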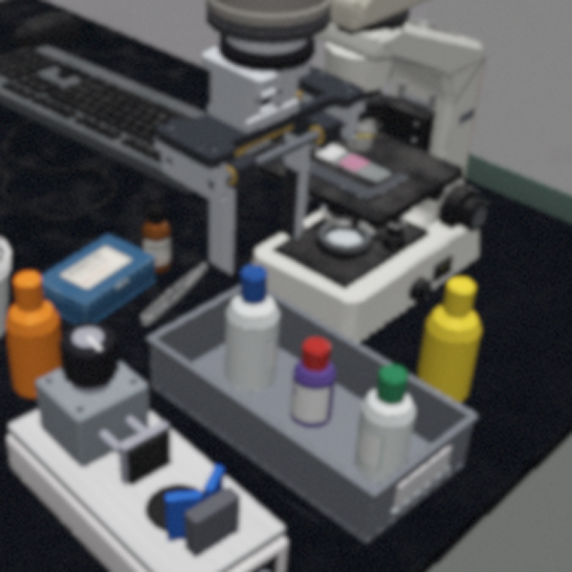

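The fingertips, at crop (222,265) and (300,230), straddle the blue cap at (253,285), and the neighbours are clear. I'll descend and grip.

Request:
{"method": "carry_out", "body": {"force": 20, "moves": [{"dx": 0,"dy": 0,"dz": 2,"ax": 0,"ay": 0,"az": 0,"grip": 0.6},{"dx": 0,"dy": 0,"dz": 2,"ax": 0,"ay": 0,"az": 0,"grip": 0.6},{"dx": 0,"dy": 0,"dz": 2,"ax": 0,"ay": 0,"az": 0,"grip": 0.6},{"dx": 0,"dy": 0,"dz": 1.4,"ax": 0,"ay": 0,"az": 0,"grip": 0.6},{"dx": 0,"dy": 0,"dz": 0.9,"ax": 0,"ay": 0,"az": 0,"grip": 0.6},{"dx": 0,"dy": 0,"dz": 0,"ax": 0,"ay": 0,"az": 0,"grip": 0.6},{"dx": 0,"dy": 0,"dz": 0,"ax": 0,"ay": 0,"az": 0,"grip": 0.2},{"dx": 0,"dy": 0,"dz": 0,"ax": 0,"ay": 0,"az": 0,"grip": 0.1},{"dx": 0,"dy": 0,"dz": 0,"ax": 0,"ay": 0,"az": 0,"grip": 0},{"dx": 0,"dy": 0,"dz": 0,"ax": 0,"ay": 0,"az": 0,"grip": -0.2},{"dx": 0,"dy": 0,"dz": 0,"ax": 0,"ay": 0,"az": 0,"grip": -0.2},{"dx": 0,"dy": 0,"dz": 0,"ax": 0,"ay": 0,"az": 0,"grip": -0.2},{"dx": 0,"dy": 0,"dz": 0,"ax": 0,"ay": 0,"az": 0,"grip": -0.2}]}}

```text
clock: 4.65
ee_pos: [581.5, -276.3, 262.1]
eef_rot: [3.142, -0.001, -0.049]
force: [-0.6, 0.5, 6.3]
width: 0.519
gripper_force: 20.0
```

Request:
{"method": "carry_out", "body": {"moves": [{"dx": 0,"dy": 0,"dz": -0.5,"ax": 0,"ay": 0,"az": 0,"grip": -0.2},{"dx": 0,"dy": 0,"dz": -1.5,"ax": 0,"ay": 0,"az": 0,"grip": -0.2},{"dx": 0,"dy": 0,"dz": -2.5,"ax": 0,"ay": 0,"az": 0,"grip": -0.2},{"dx": 0,"dy": 0,"dz": -3,"ax": 0,"ay": 0,"az": 0,"grip": -0.2},{"dx": 0,"dy": 0,"dz": -3,"ax": 0,"ay": 0,"az": 0,"grip": -0.2},{"dx": 0,"dy": 0,"dz": -3,"ax": 0,"ay": 0,"az": 0,"grip": -0.2},{"dx": 0,"dy": 0,"dz": -1.5,"ax": 0,"ay": 0,"az": 0,"grip": -0.2},{"dx": 0,"dy": 0,"dz": 0,"ax": 0,"ay": 0,"az": 0,"grip": -0.2},{"dx": -1.15,"dy": -2,"dz": 0,"ax": 0,"ay": 0,"az": 0,"grip": -0.2},{"dx": -2.3,"dy": -3.9,"dz": 0,"ax": 0,"ay": 0,"az": 0,"grip": -0.2},{"dx": -2.3,"dy": -3.9,"dz": 0,"ax": 0,"ay": 0,"az": 0,"grip": -0.2},{"dx": -2.3,"dy": -3.9,"dz": 0,"ax": 0,"ay": 0,"az": 0,"grip": -0.2},{"dx": -2.3,"dy": -3.9,"dz": 0,"ax": 0,"ay": 0,"az": 0,"grip": -0.2},{"dx": -1.15,"dy": -2,"dz": 0,"ax": 0,"ay": 0,"az": 0,"grip": -0.2},{"dx": 0,"dy": 0,"dz": 0,"ax": 0,"ay": 0,"az": 3.4,"grip": -0.2},{"dx": 0,"dy": 0,"dz": 0,"ax": 0,"ay": 0,"az": 0,"grip": -0.2},{"dx": 0,"dy": 0,"dz": 0,"ax": 0,"ay": 0,"az": 0,"grip": -0.2}]}}

```text
clock: 6.78
ee_pos: [476.1, -75.2, 411.1]
eef_rot: [-3.142, 0.001, -0.108]
force: [-0.3, -0.7, -2.5]
width: 0.52
gripper_force: 20.0
```

```bash
python3 - <<'E'
from h import *
a=eyes.read_camera('scene')
save(cv2.resize(a['frame'][130:350,150:410],None,fx=2.2,fy=2.2,interpolation=cv2.INTER_CUBIC),'s2.png')
E
```

```text
(no output)
```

View pics/s2.png

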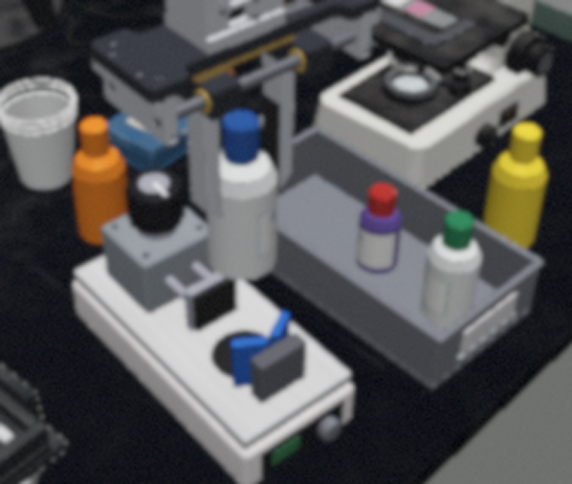

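The bottle hangs upright at crop (242,200), above the gap between the jaw (212,302) and the V-block (262,345). The green and red bottles are still standing. I'll measure the hanging bottle's axis in the same camera as the mixer.

```bash
python3 - <<'E'
from h import *
from scipy.optimize import least_squares
d=np.load('c0.npz')
a=eyes.read_camera('scene');W=cloud(a)
def fit(p,r,x0):
    s=least_squares(lambda c:np.hypot(*(p[:,:2]-c).T)-r,x0,loss='soft_l1',f_scale=1.);return s.x.round(1),len(p)
hsv=cv2.cvtColor(a['frame'],cv2.COLOR_RGB2HSV).astype(int)
wh=(hsv[...,2]>110)&(hsv[...,1]<60)
x,y,z=[W[...,i] for i in range(3)]
for lo,hi in ((165,185),(185,205),(205,218)):
    m=(abs(x-476)<35)&(abs(y+75)<35)&(z>lo)&(z<hi); print(lo,fit(W[m],24.5,[476,-75]))
m=(abs(x-476)<45)&(abs(y+75)<45)&(z>120); print('min z',np.nanpercentile(W[m][:,2],1))
W=d['sw'];x,y,z=[W[...,i] for i in range(3)]
m=(abs(x-584)<30)&(abs(y+85)<30)&(z>128)&(z<156); print('knob scene',fit(W[m],21.5,[584,-85]))
m=(abs(x-581)<30)&(abs(y+277)<30)&(z>66)&(z<90); print('bottle0 scene',fit(W[m],24.5,[581,-277]))
h=cv2.cvtColor(d['sf'],cv2.COLOR_RGB2HSV).astype(int)
m=(h[...,0]>100)&(h[...,0]<125)&(h[...,1]>120)&(x>400)&(x<500)&(y>-130)&(y<-20);p=W[m]
t=p[p[:,2]>98];print('vee top',t.mean(0).round(1),t.min(0).round(),t.max(0).round())
E
```

```text
165 (array([477.6, -74.5]), 298)
185 (array([477.7, -74.7]), 306)
205 (array([477.6, -74.9]), 192)
min z 164.78606939462213
knob scene (array([584.4, -82.5]), 336)
bottle0 scene (array([ 584.2, -276.2]), 273)
vee top [447.5 -64.1 102.6] [439. -95.  98.] [459. -41. 106.]
```

Request:
{"method": "carry_out", "body": {"moves": [{"dx": -0.1,"dy": -0.2,"dz": 0,"ax": 0,"ay": 0,"az": 0,"grip": -0.2},{"dx": 0,"dy": 0,"dz": 2,"ax": 0,"ay": 0,"az": 0,"grip": -0.2},{"dx": 0,"dy": 0,"dz": 2,"ax": 0,"ay": 0,"az": 0,"grip": -0.2},{"dx": 0,"dy": 0,"dz": 2,"ax": 0,"ay": 0,"az": 0,"grip": -0.2},{"dx": 0,"dy": 0,"dz": 1.5,"ax": 0,"ay": 0,"az": 0,"grip": -0.2},{"dx": 0,"dy": 0,"dz": 1,"ax": 0,"ay": 0,"az": 0,"grip": -0.2},{"dx": 0,"dy": 0,"dz": 0.5,"ax": 0,"ay": 0,"az": 0,"grip": -0.2},{"dx": 0,"dy": 0,"dz": 0,"ax": 0,"ay": 0,"az": 0,"grip": -0.2},{"dx": 0,"dy": 0,"dz": 0,"ax": 0,"ay": 0,"az": 0,"grip": -0.2}]}}

```text
clock: 8.0
ee_pos: [475.5, -72.8, 322.1]
eef_rot: [-3.142, -0.001, -0.109]
force: [0.4, -0.2, -2.6]
width: 0.516
gripper_force: 20.0
```

Free of contact so far (−2.6 N is the bottle's weight). Next is a slow set-down.

Request:
{"method": "carry_out", "body": {"moves": [{"dx": 0,"dy": 0,"dz": 0.15,"ax": 0,"ay": 0,"az": 0,"grip": -0.2},{"dx": 0,"dy": 0,"dz": 0.15,"ax": 0,"ay": 0,"az": 0,"grip": -0.2},{"dx": 0,"dy": 0,"dz": 0.1,"ax": 0,"ay": 0,"az": 0,"grip": -0.2},{"dx": 0,"dy": 0,"dz": 0.1,"ax": 0,"ay": 0,"az": 0,"grip": -0.2},{"dx": 0,"dy": 0,"dz": 0,"ax": 0,"ay": 0,"az": 0,"grip": -0.2},{"dx": 0,"dy": 0,"dz": 0,"ax": 0,"ay": 0,"az": 0,"grip": -0.2}]}}

```text
clock: 8.75
ee_pos: [475.4, -72.8, 316.7]
eef_rot: [-3.142, 0.0, -0.109]
force: [-0.6, -0.5, -2.7]
width: 0.52
gripper_force: 20.0
```

Request:
{"method": "carry_out", "body": {"moves": [{"dx": 0,"dy": 0,"dz": 0.05,"ax": 0,"ay": 0,"az": 0,"grip": -0.2},{"dx": 0,"dy": 0,"dz": 0.05,"ax": 0,"ay": 0,"az": 0,"grip": -0.2},{"dx": 0,"dy": 0,"dz": 0,"ax": 0,"ay": 0,"az": 0,"grip": -0.2},{"dx": 0,"dy": 0,"dz": 0,"ax": 0,"ay": 0,"az": 0,"grip": -0.2}]}}

```text
clock: 9.25
ee_pos: [475.5, -72.8, 316.0]
eef_rot: [-3.142, -0.0, -0.109]
force: [-1.2, -0.1, 5.7]
width: 0.516
gripper_force: 20.0
```

Request:
{"method": "carry_out", "body": {"moves": [{"dx": 0,"dy": 0,"dz": 0,"ax": 0,"ay": 0,"az": 0,"grip": 0.2},{"dx": 0,"dy": 0,"dz": 0,"ax": 0,"ay": 0,"az": 0,"grip": 0.4},{"dx": 0,"dy": 0,"dz": 0,"ax": 0,"ay": 0,"az": 0,"grip": 0.6},{"dx": 0,"dy": 0,"dz": 0,"ax": 0,"ay": 0,"az": 0,"grip": 0.6},{"dx": 0,"dy": 0,"dz": 0,"ax": 0,"ay": 0,"az": 0,"grip": 0.6},{"dx": 0,"dy": 0,"dz": -1,"ax": 0,"ay": 0,"az": 0,"grip": 0.6},{"dx": 0,"dy": 0,"dz": -2,"ax": 0,"ay": 0,"az": 0,"grip": 0.6},{"dx": 0,"dy": 0,"dz": -3,"ax": 0,"ay": 0,"az": 0,"grip": 0.6},{"dx": 0,"dy": 0,"dz": -3,"ax": 0,"ay": 0,"az": 0,"grip": 0.6},{"dx": 0,"dy": 0,"dz": 0,"ax": 0,"ay": 0,"az": 0,"grip": 0.6},{"dx": 0,"dy": 0,"dz": 0,"ax": 0,"ay": 0,"az": 0,"grip": 0.6}]}}

```text
clock: 10.62
ee_pos: [475.2, -72.8, 405.7]
eef_rot: [-3.142, -0.0, -0.109]
force: [-0.2, 0.3, -0.0]
width: 0.799
gripper_force: 0.0
```

```bash
python3 - <<'E'
from h import *
from scipy.optimize import least_squares
a=eyes.read_camera('scene');W=cloud(a);x,y,z=[W[...,i] for i in range(3)]
for lo,hi in ((108,125),(125,145)):
    m=(abs(x-474)<30)&(abs(y+73)<30)&(z>lo)&(z<hi);p=W[m]
    print(least_squares(lambda c:np.hypot(*(p[:,:2]-c).T)-24.5,[475,-73],loss='soft_l1').x.round(1),len(p))
print(readout.get_obs()['qpos'].round(2),readout.get_obs()['ee_pos'])
save(cv2.resize(a['frame'][130:350,150:410],None,fx=2.2,fy=2.2,interpolation=cv2.INTER_CUBIC),'s3.png')
E
```

```text
[477.2 -72.2] 225
[478.4 -73.3] 382
[ 0.21  0.12 -0.2   2.02  0.03  1.01 -1.69] [475.11827221 -72.81037245 405.28445721]
```

View pics/s3.png

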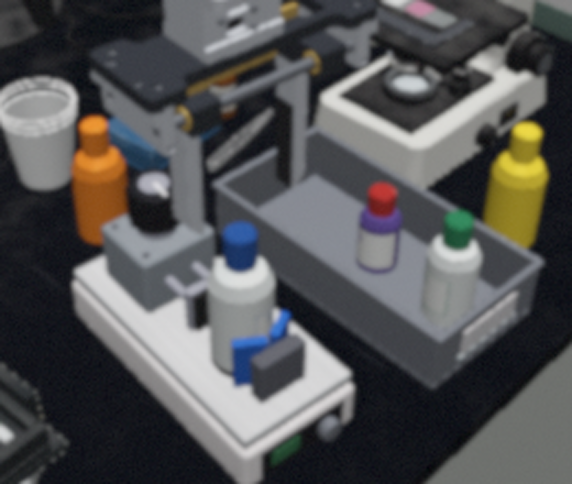

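The bottle stands on the stage at crop (240,310), between the V-block and the jaw; its axis is at about (477,−73), so there is a few mm of play. Next: move over the knob, pre-turn −60° and descend.

Request:
{"method": "carry_out", "body": {"moves": [{"dx": 3.65,"dy": 0,"dz": 0,"ax": 0,"ay": 0,"az": 0,"grip": 0.6},{"dx": 3.65,"dy": -0.1,"dz": 0,"ax": 0,"ay": 0,"az": 0,"grip": 0.6},{"dx": 3.65,"dy": 0,"dz": 0,"ax": 0,"ay": 0,"az": 0,"grip": 0.6},{"dx": 0,"dy": 0,"dz": 0,"ax": 0,"ay": 0,"az": -10,"grip": 0.6},{"dx": 0,"dy": 0,"dz": 0,"ax": 0,"ay": 0,"az": -10,"grip": 0.6},{"dx": 0,"dy": 0,"dz": 0,"ax": 0,"ay": 0,"az": -10,"grip": 0.6},{"dx": 0,"dy": 0,"dz": 0,"ax": 0,"ay": 0,"az": -10,"grip": 0.6},{"dx": 0,"dy": 0,"dz": 0,"ax": 0,"ay": 0,"az": -10,"grip": 0.6},{"dx": 0,"dy": 0,"dz": 0,"ax": 0,"ay": 0,"az": -10,"grip": 0.6},{"dx": 0,"dy": 0,"dz": 2,"ax": 0,"ay": 0,"az": 0,"grip": 0.6},{"dx": 0,"dy": 0,"dz": 2,"ax": 0,"ay": 0,"az": 0,"grip": 0.6},{"dx": 0,"dy": 0,"dz": 2,"ax": 0,"ay": 0,"az": 0,"grip": 0.6},{"dx": 0,"dy": 0,"dz": 1.5,"ax": 0,"ay": 0,"az": 0,"grip": 0.6},{"dx": 0,"dy": 0,"dz": 0.8,"ax": 0,"ay": 0,"az": 0,"grip": 0.6},{"dx": 0,"dy": 0,"dz": 0,"ax": 0,"ay": 0,"az": 0,"grip": 0.6},{"dx": 0,"dy": 0,"dz": 0,"ax": 0,"ay": 0,"az": 0,"grip": 0.6}]}}

```text
clock: 12.68
ee_pos: [584.5, -83.7, 323.3]
eef_rot: [3.141, -0.0, 0.938]
force: [0.2, 0.5, 1.1]
width: 0.799
gripper_force: 0.0
```

Request:
{"method": "carry_out", "body": {"force": 25, "moves": [{"dx": 0,"dy": 0,"dz": 0,"ax": 0,"ay": 0,"az": 0,"grip": 0.1},{"dx": 0,"dy": 0,"dz": 0,"ax": 0,"ay": 0,"az": 0,"grip": 0},{"dx": 0,"dy": 0,"dz": 0,"ax": 0,"ay": 0,"az": 0,"grip": -0.3},{"dx": 0,"dy": 0,"dz": 0,"ax": 0,"ay": 0,"az": 0,"grip": -0.3},{"dx": 0,"dy": 0,"dz": 0,"ax": 0,"ay": 0,"az": 0,"grip": -0.3},{"dx": 0,"dy": 0,"dz": 0,"ax": 0,"ay": 0,"az": 0,"grip": -0.3}]}}

```text
clock: 13.42
ee_pos: [584.1, -83.5, 322.8]
eef_rot: [-3.141, 0.0, 0.939]
force: [-4.2, 1.8, 6.1]
width: 0.454
gripper_force: 25.0
```

Knob gripped (43 mm). I'll turn it in stages and watch the torque.

Request:
{"method": "carry_out", "body": {"moves": [{"dx": 0,"dy": 0,"dz": 0,"ax": 0,"ay": 0,"az": 4,"grip": -0.3},{"dx": 0,"dy": 0,"dz": 0,"ax": 0,"ay": 0,"az": 4,"grip": -0.3},{"dx": 0,"dy": 0,"dz": 0,"ax": 0,"ay": 0,"az": 4,"grip": -0.3},{"dx": 0,"dy": 0,"dz": 0,"ax": 0,"ay": 0,"az": 4,"grip": -0.3},{"dx": 0,"dy": 0,"dz": 0,"ax": 0,"ay": 0,"az": 4,"grip": -0.3},{"dx": 0,"dy": 0,"dz": 0,"ax": 0,"ay": 0,"az": 4,"grip": -0.3},{"dx": 0,"dy": 0,"dz": 0,"ax": 0,"ay": 0,"az": 0,"grip": -0.3}]}}

```text
clock: 14.3
ee_pos: [584.2, -83.5, 322.8]
eef_rot: [-3.141, 0.0, 0.519]
force: [-3.8, 1.6, 5.8]
width: 0.452
gripper_force: 25.0
```

```bash
python3 -c "
from h import *
o=readout.get_obs();print(o['wrist_torque'],o['force'],o['eef_rot'],o['qpos'][6])"
```

```text
[ 0.30914863  0.91107018 -0.0623825 ] [-3.81513696  1.57834166  5.80902006] [-3.14127914e+00  3.94882582e-04  5.18538951e-01] -1.1289155865768699
```

Request:
{"method": "carry_out", "body": {"moves": [{"dx": 0,"dy": 0,"dz": 0,"ax": 0,"ay": 0,"az": 4,"grip": -0.3},{"dx": 0,"dy": 0,"dz": 0,"ax": 0,"ay": 0,"az": 4,"grip": -0.3},{"dx": 0,"dy": 0,"dz": 0,"ax": 0,"ay": 0,"az": 4,"grip": -0.3},{"dx": 0,"dy": 0,"dz": 0,"ax": 0,"ay": 0,"az": 4,"grip": -0.3},{"dx": 0,"dy": 0,"dz": 0,"ax": 0,"ay": 0,"az": 4,"grip": -0.3},{"dx": 0,"dy": 0,"dz": 0,"ax": 0,"ay": 0,"az": 4,"grip": -0.3},{"dx": 0,"dy": 0,"dz": 0,"ax": 0,"ay": 0,"az": 4,"grip": -0.3}]}}

```text
clock: 15.18
ee_pos: [584.1, -83.5, 322.8]
eef_rot: [-3.141, 0.001, 0.029]
force: [-3.9, 0.6, 6.1]
width: 0.45
gripper_force: 25.0
```

```bash
python3 -c "
from h import *
o=readout.get_obs();print(o['wrist_torque'],o['force'],o['eef_rot'],o['qpos'][6])"
```

```text
[0.28144781 1.05554708 0.18344347] [-3.9346276   0.59891564  6.11195357] [-3.14147209e+00  5.09239929e-04  2.88546297e-02] -1.5760159958513693
```

Request:
{"method": "carry_out", "body": {"moves": [{"dx": 0,"dy": 0,"dz": 0,"ax": 0,"ay": 0,"az": 4,"grip": -0.3},{"dx": 0,"dy": 0,"dz": 0,"ax": 0,"ay": 0,"az": 4,"grip": -0.3},{"dx": 0,"dy": 0,"dz": 0,"ax": 0,"ay": 0,"az": 4,"grip": -0.3},{"dx": 0,"dy": 0,"dz": 0,"ax": 0,"ay": 0,"az": 4,"grip": -0.3},{"dx": 0,"dy": 0,"dz": 0,"ax": 0,"ay": 0,"az": 4,"grip": -0.3},{"dx": 0,"dy": 0,"dz": 0,"ax": 0,"ay": 0,"az": 4,"grip": -0.3}]}}

```text
clock: 15.92
ee_pos: [584.1, -83.6, 322.8]
eef_rot: [3.141, 0.001, -0.39]
force: [-4.6, 1.4, 5.8]
width: 0.455
gripper_force: 25.0
```

```bash
python3 - <<'E'
from h import *
from scipy.optimize import least_squares
o=readout.get_obs();print(o['wrist_torque'],o['eef_rot'],o['qpos'][6])
a=eyes.read_camera('scene');W=cloud(a);x,y,z=[W[...,i] for i in range(3)]
for lo,hi in ((108,125),(125,145)):
    m=(abs(x-474)<30)&(abs(y+73)<30)&(z>lo)&(z<hi);p=W[m]
    print(least_squares(lambda c:np.hypot(*(p[:,:2]-c).T)-24.5,[475,-73],loss='soft_l1').x.round(1),len(p))
save(cv2.resize(a['frame'][180:340,180:340],None,fx=3.5,fy=3.5,interpolation=cv2.INTER_CUBIC),'s4.png')
E
```

```text
[0.22371703 1.06625848 0.14891703] [ 3.14142778e+00  5.72684171e-04 -3.90083152e-01] -1.958569673707459
[473.5 -71.7] 222
[474.6 -72.9] 384
```

View pics/s4.png

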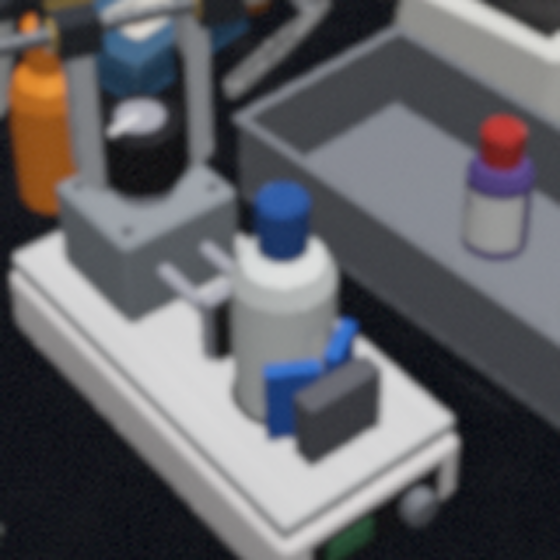

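The bottle has been pushed about 4 mm home against the V-block, with the jaw on it at crop (215,325). The torque is holding at the clutch level. I'll release, withdraw upward and compare the knob pointer from the top.

Request:
{"method": "carry_out", "body": {"moves": [{"dx": 0,"dy": 0,"dz": 0,"ax": 0,"ay": 0,"az": 0,"grip": 0.2},{"dx": 0,"dy": 0,"dz": 0,"ax": 0,"ay": 0,"az": 0,"grip": 0.6},{"dx": 0,"dy": 0,"dz": 0,"ax": 0,"ay": 0,"az": 0,"grip": 0.6},{"dx": 0,"dy": 0,"dz": 0,"ax": 0,"ay": 0,"az": 0,"grip": 0.6},{"dx": 0,"dy": 0,"dz": -2,"ax": 0,"ay": 0,"az": 0,"grip": 0.6},{"dx": 0,"dy": 0,"dz": -3,"ax": 0,"ay": 0,"az": 0,"grip": 0.6},{"dx": 0,"dy": 0,"dz": -3,"ax": 0,"ay": 0,"az": 0,"grip": 0.6},{"dx": 0,"dy": -5,"dz": 0,"ax": 0,"ay": 0,"az": 0,"grip": 0.6},{"dx": 0,"dy": -5,"dz": 0,"ax": 0,"ay": 0,"az": 0,"grip": 0.6},{"dx": 0,"dy": -5,"dz": 0,"ax": 0,"ay": 0,"az": 0,"grip": 0.6},{"dx": 0,"dy": 0,"dz": 0,"ax": 0,"ay": 0,"az": 0,"grip": 0.6},{"dx": 0,"dy": 0,"dz": 0,"ax": 0,"ay": 0,"az": 0,"grip": 0.6}]}}

```text
clock: 17.48
ee_pos: [641.0, 54.7, 402.4]
eef_rot: [3.141, 0.0, -0.388]
force: [0.1, -1.1, -0.3]
width: 0.803
gripper_force: 0.0
```

```bash
python3 - <<'E'
from h import *
a=eyes.read_camera('top');b=eyes.read_camera('scene')
d=np.load('c0.npz')
f=lambda im:cv2.resize(im[190:300,190:345],None,fx=2.5,fy=2.5,interpolation=cv2.INTER_CUBIC)
g=lambda im:cv2.resize(im[190:300,180:335],None,fx=2.5,fy=2.5,interpolation=cv2.INTER_CUBIC)
save(np.vstack([np.hstack([f(d['tf']),f(a['frame'])]),np.hstack([g(d['sf']),g(b['frame'])])]),'cmp.png')
E
```

View pics/cmp.png

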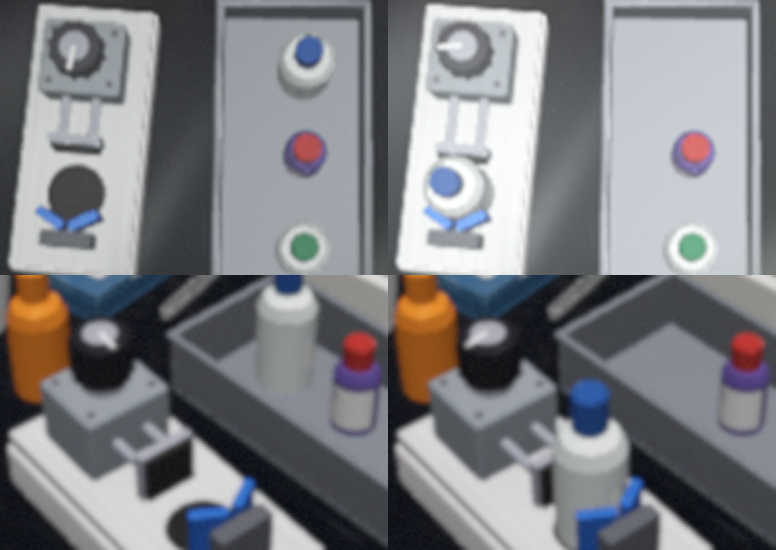

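The pointer has turned about 80° clockwise, from below the hub to its left, so the fingers did not slip on the knob. The red and green bottles stand unmoved. Last check is the bottle's tilt.

```bash
python3 - <<'E'
from h import *
from scipy.optimize import least_squares
a=eyes.read_camera('scene');W=cloud(a);b=eyes.read_camera('top');x,y,z=[W[...,i] for i in range(3)]
for lo,hi,r in ((112,122,24.5),(122,132,24.5),(132,143,24.5),(163,177,12.5)):
    m=(abs(x-474)<30)&(abs(y+73)<28)&(z>lo)&(z<hi);p=W[m]
    print(lo,least_squares(lambda c:np.hypot(*(p[:,:2]-c).T)-r,[474,-73],loss='soft_l1').x.round(1),len(p))
V=cloud(b);m=(abs(V[...,0]-474)<30)&(abs(V[...,1]+73)<30)&(V[...,2]>174);p=V[m];print('captop',p.mean(0),len(p))
T=np.c_[p[:,:2],np.ones(len(p))];print('slope',np.linalg.lstsq(T,p[:,2],rcond=None)[0][:2])
m=(abs(x-474)<30)&(abs(y+73)<30)&(z>178);print('scene captop',W[m].mean(0),m.sum(),np.nanmax(z[m]))
E
```

```text
112 [473.4 -71.9] 134
122 [473.5 -71.8] 129
132 [474.9 -73. ] 230
163 [473.6 -71.9] 106
captop [460.50367952 -58.30154751 445.20137122] 280
slope [-6.98704062 10.52397293]
scene captop [471.53669855 -69.9189248  180.86624444] 143 183.13416114165653
```

The axis is constant from body to cap at about (473.5,−71.9), so the bottle is upright and home.

```bash
python3 -c "
from h import *
print(sign_off())"
```

```text
the job is handed in; nothing more can be done
None
```

The job is handed in at about 17.5 s on the clock: the blue-capped bottle stands upright in the clamp, the knob was turned about 76° until the torque held at clutch level, and the green and red bottles are still standing in the bin; the sign-off gave no verdict.

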